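# Run along the sample vials and close their caps

### The job

The samples have been drawn and the five vials in the rack still have their hinged caps up: stroke your fingertips along the row, starting at the end on the caps' hinge side (vial 1), so that the caps fold over and end up flat shut, one after another along the row. Press lightly, do not lift any vial out of its pocket, and leave the tub, the tape roll and the log book where they are.

Things in the scene. Friction and masses are not known exactly. Their poses are not given: they have to be found in the camera images.
- rack: Grey plastic vial rack, fixed to the bench: 60 mm (its x) by 246 mm (its y, along the row) by 65 mm tall, five square pockets 33 mm wide and 48 mm apart along its y; each pocket has a foam pad, top 15 mm above the bench, that gives 1 mm per 4 N, 6 mm at most. Origin: centre of its underside. Vial 1 stands at its -y end, vial 5 at its +y end.
- vial1: Vial 1 of the row, loose in the pocket at rack y = -96 mm: clear round tube, 32 mm across, 80 mm tall, about 45 g. Origin: centre of its underside, 15 mm above the bench; z up; y points along the row from vial 1 towards 5, within 12 degrees. White cap hinged at the mouth on its -y side, 18 mm from the axis; cap shut: flat top 85 mm above the origin.
- cap1 (a joint): Cap of vial 1, a disc 35 mm across, 5 mm thick, flat in the middle 25 mm, its rim sloping down 3.5 mm, with a thumb lip on the free (+y) side, 41 mm from the hinge. 0 rad = flat shut (hard stop), larger = free edge up; starts at 0.65 to 1.2, leaning over its own mouth, outer face up and towards the hinge side. Stays where it is left; 0.01 N m moves it (about 0.3 N at the free edge).
- vial2: Vial 2 of the row, loose in the pocket at rack y = -48 mm: clear round tube, 32 mm across, 80 mm tall, about 45 g. Origin: centre of its underside, 15 mm above the bench; z up; y points along the row from vial 1 towards 5, within 12 degrees. White cap hinged at the mouth on its -y side, 18 mm from the axis; cap shut: flat top 85 mm above the origin.
- cap2 (a joint): Cap of vial 2, a disc 35 mm across, 5 mm thick, flat in the middle 25 mm, its rim sloping down 3.5 mm, with a thumb lip on the free (+y) side, 41 mm from the hinge. 0 rad = flat shut (hard stop), larger = free edge up; starts at 0.65 to 1.2, leaning over its own mouth, outer face up and towards the hinge side. Stays where it is left; 0.01 N m moves it (about 0.3 N at the free edge).
- vial3: Vial 3 of the row, loose in the pocket at rack y = 0 mm: clear round tube, 32 mm across, 80 mm tall, about 45 g. Origin: centre of its underside, 15 mm above the bench; z up; y points along the row from vial 1 towards 5, within 12 degrees. White cap hinged at the mouth on its -y side, 18 mm from the axis; cap shut: flat top 85 mm above the origin.
- cap3 (a joint): Cap of vial 3, a disc 35 mm across, 5 mm thick, flat in the middle 25 mm, its rim sloping down 3.5 mm, with a thumb lip on the free (+y) side, 41 mm from the hinge. 0 rad = flat shut (hard stop), larger = free edge up; starts at 0.65 to 1.2, leaning over its own mouth, outer face up and towards the hinge side. Stays where it is left; 0.01 N m moves it (about 0.3 N at the free edge).
- vial4: Vial 4 of the row, loose in the pocket at rack y = 48 mm: clear round tube, 32 mm across, 80 mm tall, about 45 g. Origin: centre of its underside, 15 mm above the bench; z up; y points along the row from vial 1 towards 5, within 12 degrees. White cap hinged at the mouth on its -y side, 18 mm from the axis; cap shut: flat top 85 mm above the origin.
- cap4 (a joint): Cap of vial 4, a disc 35 mm across, 5 mm thick, flat in the middle 25 mm, its rim sloping down 3.5 mm, with a thumb lip on the free (+y) side, 41 mm from the hinge. 0 rad = flat shut (hard stop), larger = free edge up; starts at 0.65 to 1.2, leaning over its own mouth, outer face up and towards the hinge side. Stays where it is left; 0.01 N m moves it (about 0.3 N at the free edge).
- vial5: Vial 5 of the row, loose in the pocket at rack y = 96 mm: clear round tube, 32 mm across, 80 mm tall, about 45 g. Origin: centre of its underside, 15 mm above the bench; z up; y points along the row from vial 1 towards 5, within 12 degrees. White cap hinged at the mouth on its -y side, 18 mm from the axis; cap shut: flat top 85 mm above the origin.
- cap5 (a joint): Cap of vial 5, a disc 35 mm across, 5 mm thick, flat in the middle 25 mm, its rim sloping down 3.5 mm, with a thumb lip on the free (+y) side, 41 mm from the hinge. 0 rad = flat shut (hard stop), larger = free edge up; starts at 0.65 to 1.2, leaning over its own mouth, outer face up and towards the hinge side. Stays where it is left; 0.01 N m moves it (about 0.3 N at the free edge).
- tub: Bystander: white lidded tub, 76 mm across, 62 mm tall; origin at the centre of its underside.
- tape: Bystander: roll of brown packing tape lying flat, 96 mm across, 48 mm tall, hole 76 mm across; origin at the centre of its underside.
- notebook: Bystander: closed green log book lying flat, 100 x 145 x 14 mm; origin at the centre of its underside.
Things that resemble listed ones, but are neither listed nor needed, are in the scene too. Leave any purple look-alike of the vial2 alone.

How it is judged (in metres and radians):
On the way, in this order (a step that is already met when the one before it is completed fails the run):
1. the cap of vial 1 is pressed shut (value of joint cap1 below 0.1 rad), for 0.1 s.
2. the cap of vial 2 is pressed shut (value of joint cap2 below 0.1 rad), for 0.1 s.
3. the cap of vial 3 is pressed shut (value of joint cap3 below 0.1 rad), for 0.1 s.
4. the cap of vial 4 is pressed shut (value of joint cap4 below 0.1 rad), for 0.1 s.
5. the cap of vial 5 is pressed shut (value of joint cap5 below 0.1 rad), for 0.1 s.
At the end, for the whole second after the job is handed in: All five caps are shut (each within 0.1 rad, about 3.5 mm at the free edge) and all five vials stand down in their pockets (foot within 5 mm of the pad) (value of joint each of cap1, cap2, cap3, cap4, cap5 below 0.1 rad and height (world z) of each of vial1, vial2, vial3, vial4, vial5 below 0.02 m); the robot touches nothing.
It fails at once if a vial is lifted: its foot rises more than 10 mm above its pad (height (world z) of any of vial1, vial2, vial3, vial4, vial5 above 0.025 m).
It fails at once if a vial or its cap is pressed or squeezed with more than 30 N (contact force between the fingers and vial1 above 30 N or contact force between the fingers and vial2 above 30 N or contact force between the fingers and vial3 above 30 N or contact force between the fingers and vial4 above 30 N or contact force between the fingers and vial5 above 30 N).
It fails at once if the tub, the tape roll or the log book is shifted by more than 15 mm (distance of any of tub, tape, notebook from where it was at the start of the episode above 0.015 m).
It also fails if it takes over 45 s, if anything falls off the work surface, if the arm or the gripper's body presses on something with over 40 N, if the wrist force passes 120 N, or if a joint passes its speed limit or range.

### The arm

A 6-joint arm with a two-finger parallel gripper is mounted at the origin on the work surface. World frame = base frame: x ahead of the robot, y to its left, z up, the work surface at z = 0. Lengths are in mm, angles in rad, forces in N, time in s.
With the tool pointing down it reaches from about 375 to 975 mm from the base axis. Payload 3.8 kg.
Tool frame: the origin (TCP) lies between the finger pads; the fingertips stand ctrl.finger_overhang ahead of it and the grasp point (between the pads) lies 3 mm ahead of it (ctrl.finger_overhang is the distance from the TCP to the fingertips, in mm); z points along the fingers, y is the direction in which the jaws open and shut (so a half turn about z gives the same grasp; the last joint's range is limited). The gripper opens to 88 mm and grips with 3 to 60 N. Pads are 18 mm wide; open, the fingers measure 123 mm over their backs; the gripper's body (75 mm by 187 mm) begins 45 mm behind the grasp point.
Start: joints at [1.237, 0.264, 1.604, -0, 1.274, -0.037], TCP at [197.409, 645.483, 260.706] pointing down, gripper open.
Joint ranges: [-2.63, 2.63], [-0.94, 2.18], [0.31, 2.57], [-1.31, 4.45], [0, 2.66], [-2.55, 2.55]. Speed limits (rad/s): [2.57, 2.57, 3.14, 3.14, 3.14, 3.14].

### API

Orientations are given as a unit quaternion [x, y, z, w].
In Python, from station import get_state, viewer, order, ctrl gives the robot as it stands.
- The arm moves only by the tool move_arm, never from a script. Its argument "moves" is a list of rows, each a list of 7 numbers: the turn, a rotation vector about the tool's x, y, z in rad, then the shift along the tool's x, y, z in cm, then the closure in counts, from 0 (fully open) to 255 (shut). A call has 1 to 20 rows; each row is the pose to reach, as a shift and turn from the pose commanded when the call began, along the tool's axes at that moment; what a row does not reach only later rows make up. A row lasts 1/12 s, in which the tool goes at most 41.7 mm and 7.16 degrees, less where a joint would pass 70% of its speed; a pose out of reach is approached as far as the arm can. A call with a gripper value outside its range is refused whole. The fingers move at their own pace and stop on an object; the grip force is fixed at half the most. Time passes only in rows, so rows that repeat a pose let the fingers close. It gives the time, the measured TCP pose, the force and the opening at its end, in the units of the state.
- get_state(): the state, without advancing time (a new reading comes with each control period).
- viewer.camera(name): name is "side" or "top" or "wrist"; returns (picture, depth): 400x640x3 uint8, red, green, blue; 400x640 float32, mm along the optical axis (not along the pixel's ray), 0 where there is no reading.
- viewer.calibration(name): a dict with "K" (3x3 intrinsics, pixels), "k1" (the pictures are not rectified: a ray, as slopes to the right and down, at radius r is drawn at 1 + k1 r^2 times it, then the intrinsics apply), "position" and "orientation" of the camera in the world; the wrist camera has in their place "hand_eye" (4x4, takes a point from camera to tool coordinates, whose origin is the TCP and whose axes are the flange's). Camera axes: x right, y down, z forward; pixel columns grow to the right and rows downward; lengths in mm; the calibration is good to about 2 mm. A picture is of the moment at which its call begins: read the wrist's pose just before it. calibration takes no time and is no camera call.
- order.hand_in(): hands the job in, once; it reports no verdict.
The state is a dict: "clock": time; "joints": joint angles; "joint_vel": joint speeds; "joint_torque": joint torques, N m; "tcp_pos": TCP position; "orientation": TCP orientation; "wrist_force": force on the tool from outside, world axes, zero at the start; "torque": the same for the moment, N m; "finger_gap": finger opening in mm.
Only numpy, scipy, OpenCV 4.12 (cv2) and the standard library are available. Lean on these libraries where they do the work, as an engineer would, in place of code of your own. Each camera call takes 0.05 s, during which the arm holds its last target.

## Working session

There is one attempt and no reset: what is moved stays moved. The work goes in short steps, Python scripts to look and compute and a tool call to move; the robot and the scene stay as the last step left them, time stands still between calls to the robot, and variables do not carry over. Pictures are saved under pics/ and viewed, and the job is handed in when it is done.

Besides the shell and the picture viewer there is one more tool, called as name(argument=value, ...) on one line, values as JSON. move_arm: Moves the arm, as the interface text tells. Its arguments: {"type":"object","properties":{"moves":{"type":"array"}},"required":["moves"]}

```bash
ls; mkdir -p pics; python3 - <<'E'
from station import get_state, viewer, order, ctrl
import cv2,numpy as np
print(get_state()); print(ctrl.finger_overhang)
for n in ["side","top","wrist"]:
    p,d=viewer.camera(n); cv2.imwrite(f"pics/{n}0.png",p[:,:,::-1]); np.savez(f"pics/{n}0.npz",p=p,d=d)
    print(n,viewer.calibration(n))
E
```

```text
pics
{'clock': 0.0, 'joints': array([ 1.23707336e+00,  2.64766289e-01,  1.60533597e+00, -3.28050998e-05,
        1.27372433e+00, -3.69056658e-02]), 'joint_vel': array([-0.0012268 , -0.00027745,  0.00051763,  0.00028995, -0.00154252,
        0.00076348]), 'joint_torque': array([ 5.24802635e-04, -5.02110422e+01, -3.56877601e+01,  7.29596615e-02,
        2.94510671e-02, -1.58136322e-04]), 'tcp_pos': array([197.22313547, 644.86013403, 259.39965182]), 'orientation': array([ 1.47859607e-01,  9.89007729e-01, -1.10073072e-03, -1.90396859e-04]), 'wrist_force': array([-1.01199998,  0.74060038, -0.10290722]), 'torque': array([ 0.02234983, -0.02900276,  0.04031796]), 'finger_gap': 87.86223202345441}
22.0
side {'K': array([[383.92546889,   0.        , 317.48745049],
       [  0.        , 383.92546889, 195.3272402 ],
       [  0.        ,   0.        ,   1.        ]]), 'k1': -0.08818457998358643, 'position': array([ 419.65390371, -554.84828739,  611.94546355]), 'orientation': array([ 0.90959778, -0.12149833,  0.044101  , -0.39487358])}
top {'K': array([[367.56317527,   0.        , 322.26026872],
       [  0.        , 367.56317527, 205.73863426],
       [  0.        ,   0.        ,   1.        ]]), 'k1': -0.00953562884178394, 'position': array([532.20991362,  10.64555711, 742.44489987]), 'orientation': array([-0.69977208,  0.71310334, -0.02638474,  0.03326427])}
wrist {'K': array([[308.13742147,   0.        , 317.09617847],
       [  0.        , 308.13742147, 200.71679508],
       [  0.        ,   0.        ,   1.        ]]), 'k1': 0.007251936894599269, 'hand_eye': array([[ 7.56399467e-04, -9.51933554e-01, -3.06303667e-01,
         8.02174786e+01],
       [ 9.99999691e-01,  7.86328793e-04,  2.56819322e-05,
         1.58544594e-01],
       [ 2.16407899e-04, -3.06303591e-01,  9.51933854e-01,
        -1.24416884e+02],
       [ 0.00000000e+00,  0.00000000e+00,  0.00000000e+00,
         1.00000000e+00]])}
```

View pics/top0.png

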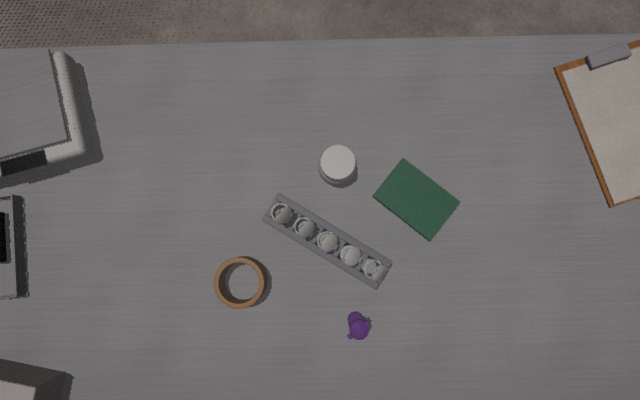

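View pics/side0.png

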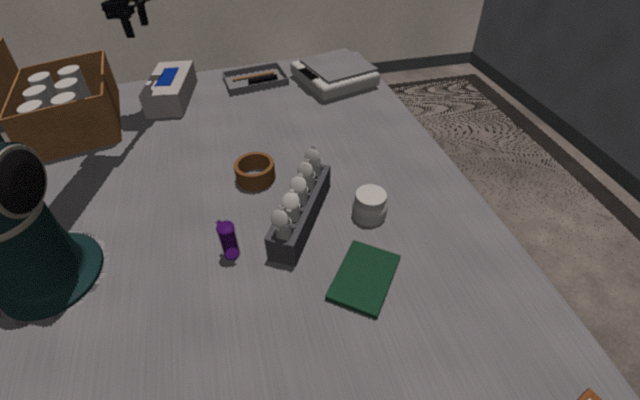

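View pics/wrist0.png

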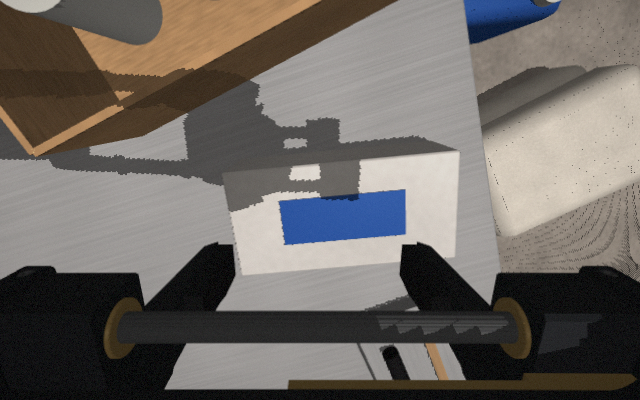

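The top view shows the rack from (270,205) to (388,275). The tub is at (338,163), the log book at (416,198), the tape at (240,282) and the purple look-alike at (358,326). Next come close crops and the rack geometry.

```bash
cat > h.py <<'E'
import numpy as np,cv2
from scipy.spatial.transform import Rotation as R
def cloud(name,cal,d,T=None):
    K=cal['K'];v,u=np.mgrid[0:400,0:640]
    pts=np.stack([u,v],-1).reshape(-1,1,2).astype(np.float64)
    n=cv2.undistortPoints(pts,K,np.array([cal['k1'],0,0,0,0.])).reshape(400,640,2)
    P=np.dstack([n*d[...,None],d])
    if T is None:
        return P@R.from_quat(cal['orientation']).as_matrix().T+cal['position']
    Q=P@T[0][:3,:3].T+T[0][:3,3]
    return Q@R.from_quat(T[2]).as_matrix().T+T[1]
E
python3 - <<'E'
from station import viewer
from h import *
import cv2
for n,(x0,y0,x1,y1) in {"top":(255,185,400,295),"side":(205,140,345,270)}.items():
    z=np.load(f"pics/{n}0.npz");p,d=z['p'],z['d']
    cv2.imwrite(f"pics/{n}crop.png",cv2.resize(p[y0:y1,x0:x1,::-1],None,fx=5,fy=4.5 if n=='side' else 5,interpolation=cv2.INTER_CUBIC))
    X=cloud(n,viewer.calibration(n),d)
    m=(X[...,2]>55)&(X[...,2]<72)&(d>0)
    mm=np.zeros((400,640),bool);mm[y0:y1,x0:x1]=1; g=p.max(-1)
    k=m&mm
    r=cv2.minAreaRect(X[k][:,:2].astype(np.float32)); print(n,"racktop",k.sum(),r,np.median(X[k][:,2]))
    print(cv2.boxPoints(r))
    bench=X[(abs(X[...,2])<20)&(d>0)];print("bench z",np.median(bench[:,2]))
    k=mm&(X[...,2]>85)&(d>0)
    np.savetxt(f"/tmp/{n}caps.txt",X[k]); print(k.sum(),X[k].min(0),X[k].max(0))
E
```

```text
top racktop 2577 ((526.3307495117188, 10.150894165039062), (245.88308715820312, 60.129390716552734), 57.75986862182617) 63.72046237524751
[[ 435.31595   -77.796906]
 [ 486.1746   -109.87407 ]
 [ 617.3456     98.098694]
 [ 566.48694   130.17586 ]]
bench z -0.7796941407942768
1388 [455.2420997  -90.98442673  85.22737178] [593.89695166 108.26721671 131.94188363]
side racktop 1368 ((508.6036682128906, -19.670654296875), (297.740966796875, 121.36234283447266), 32.07083511352539) 64.29144912515994
[[ 350.23224   -47.295254]
 [ 414.67166  -150.13678 ]
 [ 666.9751      7.953945]
 [ 602.53564   110.79547 ]]
bench z 0.3293268683956967
1500 [354.62338588 -90.61750303  85.02096441] [589.5980076   98.0063352  132.79744577]
```

```bash
python3 - <<'E'
import numpy as np
from h import *
from station import viewer
for n in ["top","side"]:
    P=np.loadtxt(f"/tmp/{n}caps.txt"); print(n,len(P)); 
    for p in P[::max(1,len(P)//20)]: print(p.round())
E
```

```text
top 1388
[594.  95.  91.]
[579.  81. 125.]
[572.  81. 120.]
[565.  90. 121.]
[561.  79.  96.]
[553.  54. 128.]
[546.  54. 122.]
[541.  35.  96.]
[536.  37.  94.]
[530.  11. 119.]
[524.  18. 120.]
[518.  -8.  97.]
[513.   6. 109.]
[509. -38. 111.]
[503. -15. 120.]
[497. -44. 104.]
[490. -20.  95.]
[483. -84.  93.]
[476. -69. 129.]
[467. -87. 103.]
[458. -70. 115.]
side 1500
[572.  96. 130.]
[565.  86. 117.]
[561.  80. 108.]
[571.  76.  99.]
[535.  51. 115.]
[544.  38. 112.]
[523.  17. 121.]
[554.  36.  91.]
[507.   8. 112.]
[518.  -1. 106.]
[526.  -2.  95.]
[495. -29. 116.]
[497. -34. 110.]
[501. -42. 106.]
[492. -47. 102.]
[502. -46.  90.]
[479. -79. 119.]
[452. -71. 105.]
[466. -86. 108.]
[357. -44.  86.]
```

View pics/topcrop.png

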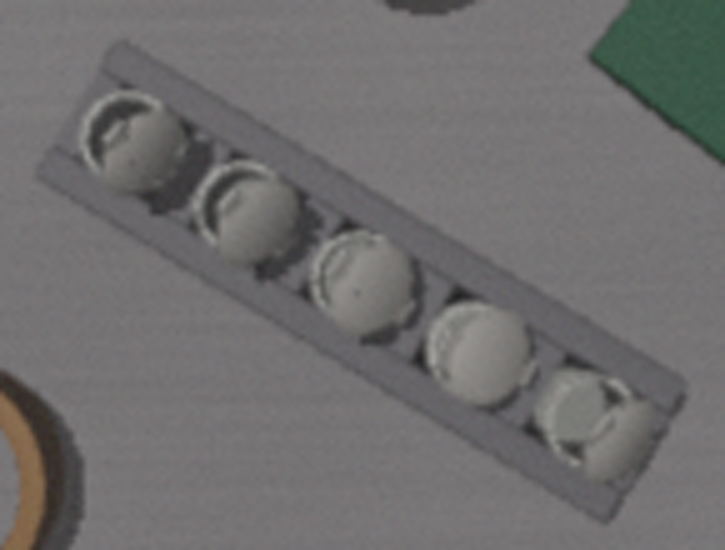

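View pics/sidecrop.png

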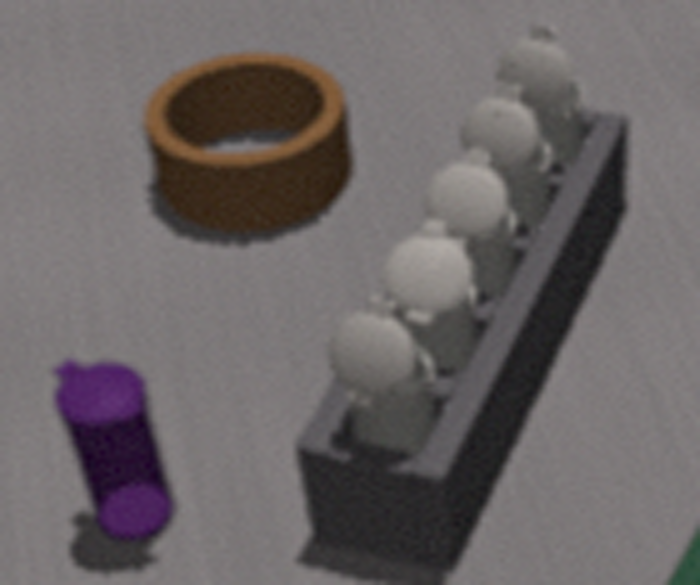

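```bash
python3 - <<'E'
import numpy as np
c=np.array([526.3,10.15]);a=np.deg2rad(57.76);u=np.array([np.cos(a),np.sin(a)]);v=np.array([-u[1],u[0]])
for n in ["top","side"]:
    P=np.loadtxt(f"/tmp/{n}caps.txt");s=(P[:,:2]-c)@u;t=(P[:,:2]-c)@v
    for i in range(5):
        b=-96+48*i
        m=(s>b-26)&(s<b+22)&(abs(t)<25)
        print(n,i,m.sum(),"zmax",P[m,2].max().round(1),"t",np.percentile(t[m],[2,50,98]).round(1))
        # z profile by s
        print([(k,round(float(np.median(P[m&(abs(s-b-k)<2),2])),0)) for k in range(-24,22,4) if (m&(abs(s-b-k)<2)).sum()>2])
E
```

```text
top 0 238 zmax 131.9 t [-15.1   1.   16.5]
[(-20, 100.0), (-16, 106.0), (-12, 112.0), (-8, 117.0), (-4, 121.0), (0, 121.0), (4, 123.0), (8, 93.0), (12, 93.0), (16, 91.0)]
top 1 312 zmax 122.6 t [-15.4  -0.4  15.3]
[(-20, 95.0), (-16, 101.0), (-12, 105.0), (-8, 107.0), (-4, 111.0), (0, 113.0), (4, 115.0), (8, 115.0), (12, 118.0), (16, 93.0)]
top 2 301 zmax 125.0 t [-15.2   0.3  16.2]
[(-20, 96.0), (-16, 102.0), (-12, 107.0), (-8, 111.0), (-4, 114.0), (0, 117.0), (4, 119.0), (8, 122.0), (12, 94.0), (16, 92.0)]
top 3 271 zmax 130.6 t [-14.9   0.9  16.3]
[(-20, 96.0), (-16, 106.0), (-12, 112.0), (-8, 117.0), (-4, 120.0), (0, 123.0), (4, 119.0), (8, 93.0), (12, 93.0), (16, 94.0)]
top 4 266 zmax 131.9 t [-15.    0.8  16.3]
[(-20, 98.0), (-16, 108.0), (-12, 115.0), (-8, 121.0), (-4, 124.0), (0, 129.0), (4, 90.0), (8, 93.0), (12, 92.0), (16, 93.0)]
side 0 352 zmax 131.1 t [-12.2   1.6  19.2]
[(-20, 98.0), (-16, 107.0), (-12, 112.0), (-8, 118.0), (-4, 121.0), (0, 126.0), (4, 96.0), (12, 89.0)]
side 1 336 zmax 122.9 t [-12.8   1.2  17.2]
[(-20, 96.0), (-16, 101.0), (-12, 105.0), (-8, 108.0), (-4, 111.0), (0, 114.0), (4, 116.0), (8, 117.0), (12, 120.0)]
side 2 287 zmax 125.9 t [-12.4   0.4  18.6]
[(-20, 99.0), (-16, 103.0), (-12, 107.0), (-8, 111.0), (-4, 115.0), (0, 117.0), (4, 119.0), (8, 123.0)]
side 3 249 zmax 132.4 t [-12.    0.7  19.8]
[(-20, 103.0), (-16, 105.0), (-12, 111.0), (-8, 116.0), (-4, 121.0), (0, 125.0), (8, 91.0)]
side 4 234 zmax 132.8 t [-12.1   0.7  19. ]
[(-20, 104.0), (-16, 110.0), (-12, 115.0), (-8, 121.0), (-4, 124.0), (0, 129.0), (8, 91.0)]
```

The crops settle the choice. The candidates are the five white caps in the rack, at about (382,270), (351,256), (328,242), (305,228) and (282,214) in the top view. Lookalikes are the purple vial at (358,326), the white tub at (338,163), and the box of vials at upper left in the side view.

I take the rack row. The cap outer faces and hinges point toward the low-y end, so vial 1 is at top pixel (382,270), roughly (475,-71) mm. I'll set tool x along the row with the jaws shut.

```bash
cat > g.py <<'E'
import numpy as np,json,os
from scipy.spatial.transform import Rotation as R
c=np.array([526.3,10.15]);a=np.deg2rad(57.76);u=np.array([np.cos(a),np.sin(a)])
RT=R.from_matrix(np.array([[u[0],u[1],0],[u[1],-u[0],0],[0,0,-1]]).T)
def load():
    if os.path.exists('cmd.json'):
        j=json.load(open('cmd.json'));return np.array(j['p']),R.from_quat(j['q'])
    return np.array([197.409,645.483,260.706]),R.from_quat([.1478596,.9890077,-.0011,-.00019])
def row(s,tipz,t=0):
    p,r=load();v=np.array([-u[1],u[0]]);P=np.r_[c+u*s+v*t,tipz+22]
    return np.r_[(r.inv()*RT).as_rotvec(),r.inv().apply(P-p)/10]
def applied(rw):
    p,r=load();p2=p+r.apply(np.array(rw[3:6])*10);r2=r*R.from_rotvec(rw[:3])
    json.dump(dict(p=list(p2),q=list(r2.as_quat())),open('cmd.json','w'))
E
python3 -c "
from g import *
print(row(-141,150).round(4))"
```

```text
[-1.60000e-03  2.00000e-03  1.83670e+00 -4.63280e+01 -6.47208e+01
  9.01270e+00]
```

move_arm(moves=[[-0.0016,0.002,1.8367,-46.33,-64.72,9.01,255],[-0.0016,0.002,1.8367,-46.33,-64.72,9.01,255],[-0.0016,0.002,1.8367,-46.33,-64.72,9.01,255],[-0.0016,0.002,1.8367,-46.33,-64.72,9.01,255],[-0.0016,0.002,1.8367,-46.33,-64.72,9.01,255],[-0.0016,0.002,1.8367,-46.33,-64.72,9.01,255],[-0.0016,0.002,1.8367,-46.33,-64.72,9.01,255],[-0.0016,0.002,1.8367,-46.33,-64.72,9.01,255],[-0.0016,0.002,1.8367,-46.33,-64.72,9.01,255],[-0.0016,0.002,1.8367,-46.33,-64.72,9.01,255],[-0.0016,0.002,1.8367,-46.33,-64.72,9.01,255],[-0.0016,0.002,1.8367,-46.33,-64.72,9.01,255],[-0.0016,0.002,1.8367,-46.33,-64.72,9.01,255],[-0.0016,0.002,1.8367,-46.33,-64.72,9.01,255],[-0.0016,0.002,1.8367,-46.33,-64.72,9.01,255],[-0.0016,0.002,1.8367,-46.33,-64.72,9.01,255],[-0.0016,0.002,1.8367,-46.33,-64.72,9.01,255],[-0.0016,0.002,1.8367,-46.33,-64.72,9.01,255],[-0.0016,0.002,1.8367,-46.33,-64.72,9.01,255],[-0.0016,0.002,1.8367,-46.33,-64.72,9.01,255]])

```text
clock: 1.82
tcp_pos: [452.3, -113.8, 170.3]
orientation: [0.877, 0.481, 0.001, 0.0]
wrist_force: [0.5, 1.0, 0.1]
finger_gap: 0.5
```

```bash
python3 - <<'E'
from g import *
from h import cloud
from station import *
applied([-0.0016, 0.002, 1.8367, -46.33, -64.72, 9.01])
print(load()[0],load()[1].as_quat())
s=get_state();print(s['tcp_pos'],s['orientation'],s['joints'].round(2), "want",c-141*u)
import cv2
cal=viewer.calibration('wrist')
p,d=viewer.camera('wrist');cv2.imwrite('pics/wrist1.png',p[:,:,::-1])
X=cloud('w',cal,d,(cal['hand_eye'],s['tcp_pos'],s['orientation']))
S=(X[...,:2]-c)@u;v=np.array([-u[1],u[0]]);t=(X[...,:2]-c)@v
p2,d2=viewer.camera('top');cv2.imwrite('pics/top1.png',cv2.resize(p2[170:310,230:430,::-1],None,fx=4,fy=4))
m=(d>0)&(X[...,2]>85)&(abs(t)<25)
for k in range(-120,-60,4):
    q=m&(abs(S-k)<2)
    if q.sum()>5: print(k,q.sum(),np.percentile(X[q][:,2],[5,50,95]).round(1))
E
```

```text
[ 451.10264126 -109.10852941  172.02736597] [ 8.75637526e-01  4.82968864e-01 -6.29365667e-06  5.31686674e-06]
[ 452.31611102 -113.80102458  170.29101878] [8.76617304e-01 4.81187566e-01 6.89709903e-04 3.91864452e-04] [-0.3  -0.06  2.13  0.    1.07  0.27] want [ 451.08116704 -109.11075284]
-120 5517 [229.  237.1 248. ]
-116 3014 [226.  236.5 237.4]
-112 7474 [219.  232.1 237.2]
-108 1282 [111.9 227.7 236. ]
-104 271 [110.8 118.  121.7]
-100 362 [ 92.3 121.8 124.5]
-96 349 [ 92.  123.  128.8]
-92 162 [ 90.3 129.5 131.5]
-88 61 [90.2 94.8 96.2]
-84 80 [90.  94.5 96.1]
-80 120 [89.9 93.2 95.9]
-68 79 [95.6 97.1 98.7]
-64 213 [ 98.1 102.2 104.9]
```

View pics/wrist1.png

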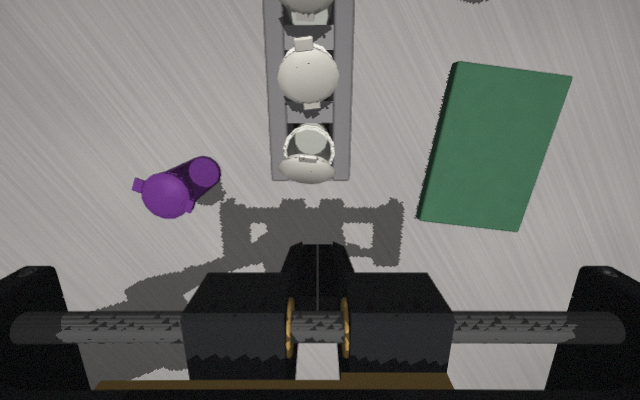

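View pics/top1.png

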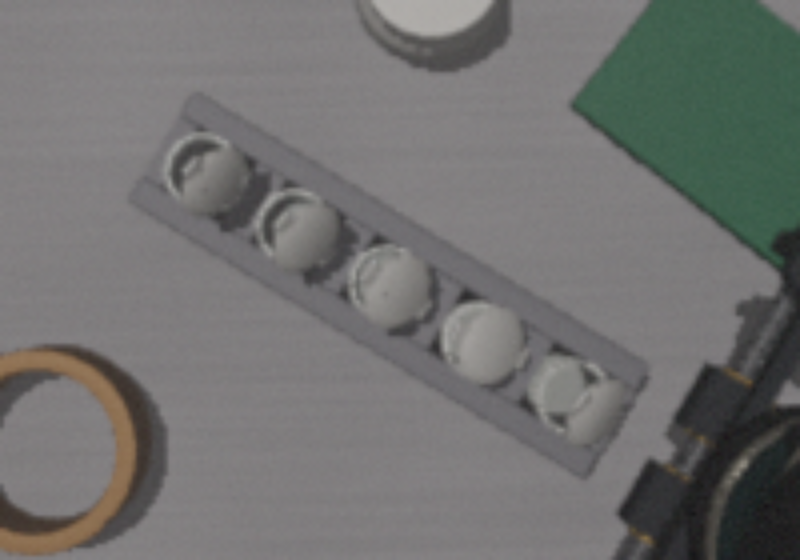

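Tool x now runs along the row. In the wrist view the fingers at (318,270) line up with the row, vial 1 is at (308,160), and the purple look-alike at (180,190) is well clear. Next is cap 1.

move_arm(moves=[[0,0,0,0.6,0,2.0,255],[0,0,0,0.6,0,3.2,255],[0,0,0,0.6,0,3.2,255],[0,0,0,1.5,0,3.2,255],[0,0,0,2.1,0,3.3,255],[0,0,0,2.6,0,3.4,255],[0,0,0,3.1,0,3.5,255],[0,0,0,3.5,0,3.8,255],[0,0,0,3.9,0,4.1,255],[0,0,0,4.2,0,4.4,255],[0,0,0,4.5,0,4.7,255],[0,0,0,4.7,0,4.9,255],[0,0,0,4.9,0,5.0,255],[0,0,0,5.1,0,5.0,255],[0,0,0,5.1,0,5.0,255],[0,0,0,5.1,0,5.0,255]])

```text
clock: 3.25
tcp_pos: [478.8, -66.1, 121.2]
orientation: [0.876, 0.483, 0.001, -0.0]
wrist_force: [-1.3, -2.3, 5.1]
finger_gap: 0.6
```

```bash
python3 - <<'E'
from g import *
from station import *
import cv2
applied([0,0,0,5.1,0,5.0])
s=get_state();print(s['tcp_pos'],s['wrist_force'],load()[0])
p,d=viewer.camera('side');cv2.imwrite('pics/side2.png',cv2.resize(p[120:300,180:380,::-1],None,fx=3.3,fy=3.3))
p,d=viewer.camera('wrist');cv2.imwrite('pics/wrist2.png',p[:,:,::-1])
E
```

```text
[478.80293904 -66.08678508 121.17260822] [-1.32648195 -2.34272643  5.05011194] [478.30993672 -65.9729215  122.02654194]
```

View pics/wrist2.png

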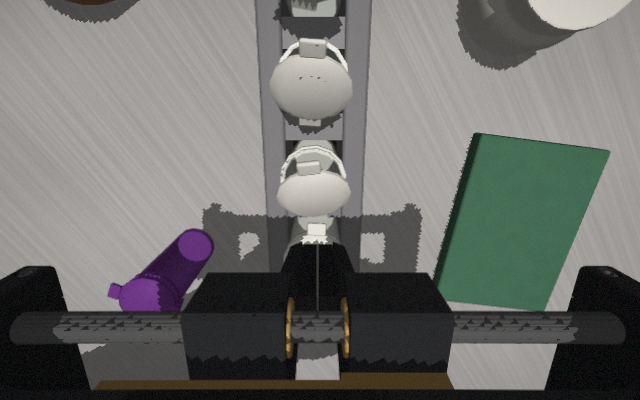

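View pics/side2.png

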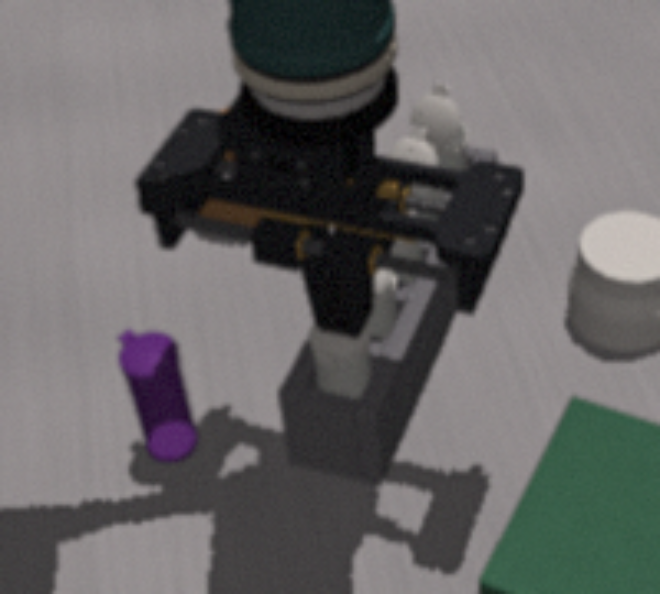

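Cap 1 is flat under the fingertips: the tip is at z 99.2 with about 5 N upward, and the lip shows at (318,230) in the wrist view. Cap 2 at (313,185) is still up. I repeat the same stroke 48 mm further along.

move_arm(moves=[[0,0,0,0,0,-0.6,255],[0,0,0,0,0,-1.8,255],[0,0,0,0,0,-1.8,255],[0,0,0,1.2,0,-1.8,255],[0,0,0,1.8,0,-1.7,255],[0,0,0,2.3,0,-1.6,255],[0,0,0,2.8,0,-1.5,255],[0,0,0,3.2,0,-1.2,255],[0,0,0,3.6,0,-0.9,255],[0,0,0,3.9,0,-0.6,255],[0,0,0,4.2,0,-0.3,255],[0,0,0,4.4,0,-0.1,255],[0,0,0,4.6,0,0,255],[0,0,0,4.8,0,0,255],[0,0,0,4.8,0,0,255],[0,0,0,4.8,0,0,255]])

```text
clock: 4.68
tcp_pos: [504.3, -25.4, 121.3]
orientation: [0.876, 0.483, 0.001, -0.0]
wrist_force: [-1.2, -2.2, 4.6]
finger_gap: 0.2
```

```bash
python3 - <<'E'
from g import *
from station import *
import cv2
applied([0,0,0,4.8,0,0])
s=get_state();print(s['tcp_pos'],s['wrist_force'],load()[0])
p,d=viewer.camera('side');cv2.imwrite('pics/side3.png',cv2.resize(p[120:300,180:380,::-1],None,fx=3.3,fy=3.3))
p,d=viewer.camera('wrist');cv2.imwrite('pics/wrist3.png',p[:,:,::-1])
E
```

```text
[504.34107463 -25.36587498 121.2810443 ] [-1.20453435 -2.22314863  4.62358873] [503.91708003 -25.37397803 122.02576637]
```

View pics/wrist3.png

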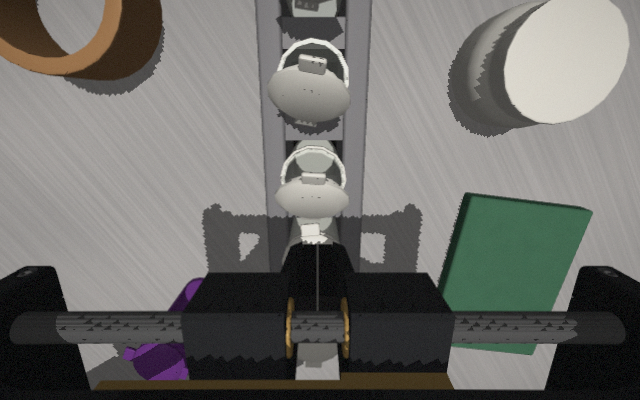

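View pics/side3.png

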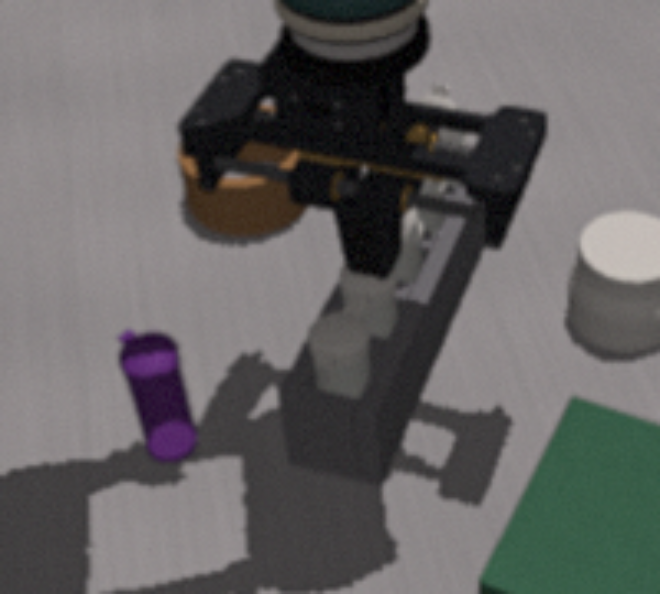

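Vial 1 stands in its pocket with its cap flat, at side crop (340,345). Cap 2 is flat under the fingers at 4.6 N, and cap 3 at (313,190) in the wrist view is still up. Next is cap 3.

move_arm(moves=[[0,0,0,0,0,-0.6,255],[0,0,0,0,0,-1.8,255],[0,0,0,0,0,-1.8,255],[0,0,0,1.2,0,-1.8,255],[0,0,0,1.8,0,-1.7,255],[0,0,0,2.3,0,-1.6,255],[0,0,0,2.8,0,-1.5,255],[0,0,0,3.2,0,-1.2,255],[0,0,0,3.6,0,-0.9,255],[0,0,0,3.9,0,-0.6,255],[0,0,0,4.2,0,-0.3,255],[0,0,0,4.4,0,-0.1,255],[0,0,0,4.6,0,0,255],[0,0,0,4.8,0,0,255],[0,0,0,4.8,0,0,255],[0,0,0,4.8,0,0,255]])

```text
clock: 6.12
tcp_pos: [530.0, 15.3, 121.4]
orientation: [0.876, 0.483, 0.001, -0.0]
wrist_force: [-2.1, -1.2, 3.8]
finger_gap: 0.1
```

```bash
python3 - <<'E'
from g import *
from station import *
import cv2
applied([0,0,0,4.8,0,0])
s=get_state();print(s['tcp_pos'],s['wrist_force'],load()[0])
p,d=viewer.camera('wrist');cv2.imwrite('pics/wrist4.png',p[:,:,::-1])
E
```

```text
[529.95061287  15.30382606 121.36895001] [-2.08703649 -1.2479863   3.83775866] [529.52422335  15.22496544 122.0249908 ]
```

View pics/wrist4.png

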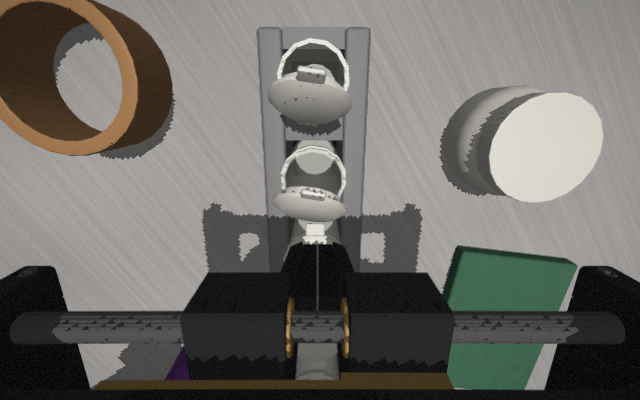

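Cap 3 is flat, with its lip at (315,232), and caps 4 and 5 are still up. Next is cap 4.

move_arm(moves=[[0,0,0,0,0,-0.6,255],[0,0,0,0,0,-1.8,255],[0,0,0,0,0,-1.8,255],[0,0,0,1.2,0,-1.8,255],[0,0,0,1.8,0,-1.7,255],[0,0,0,2.3,0,-1.6,255],[0,0,0,2.8,0,-1.5,255],[0,0,0,3.2,0,-1.2,255],[0,0,0,3.6,0,-0.9,255],[0,0,0,3.9,0,-0.6,255],[0,0,0,4.2,0,-0.3,255],[0,0,0,4.4,0,-0.1,255],[0,0,0,4.6,0,0.05,255],[0,0,0,4.8,0,0.05,255],[0,0,0,4.8,0,0.05,255],[0,0,0,4.8,0,0.05,255]])

```text
clock: 7.5
tcp_pos: [555.4, 55.9, 121.0]
orientation: [0.876, 0.483, 0.001, -0.001]
wrist_force: [-1.3, -2.0, 3.5]
finger_gap: 0.1
```

```bash
python3 - <<'E'
from g import *
from station import *
import cv2
applied([0,0,0,4.8,0,0.05])
s=get_state();print(s['tcp_pos'],s['wrist_force'],load()[0])
p,d=viewer.camera('wrist');cv2.imwrite('pics/wrist5.png',p[:,:,::-1])
E
```

```text
[555.4201577   55.8822905  120.97454194] [-1.27226935 -1.99471923  3.47651849] [555.13136372  55.82390121 121.52421523]
```

View pics/wrist5.png

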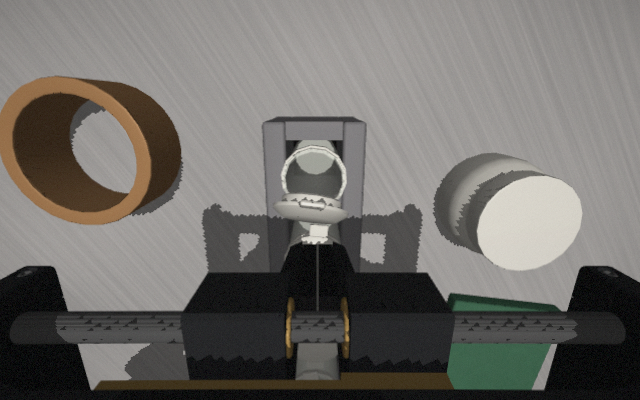

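Cap 4 is flat, with its lip at (317,232), and cap 5 at (312,207) is up. After cap 5 I lift off and check.

move_arm(moves=[[0,0,0,0,0,-0.6,255],[0,0,0,0,0,-1.8,255],[0,0,0,0,0,-1.8,255],[0,0,0,1.2,0,-1.8,255],[0,0,0,1.8,0,-1.7,255],[0,0,0,2.3,0,-1.6,255],[0,0,0,2.8,0,-1.5,255],[0,0,0,3.2,0,-1.2,255],[0,0,0,3.6,0,-0.9,255],[0,0,0,3.9,0,-0.6,255],[0,0,0,4.2,0,-0.3,255],[0,0,0,4.4,0,-0.1,255],[0,0,0,4.6,0,0.05,255],[0,0,0,4.8,0,0.05,255],[0,0,0,4.8,0,0.05,255],[0,0,0,4.8,0,0.05,255]])

```text
clock: 8.88
tcp_pos: [581.1, 96.2, 120.9]
orientation: [0.876, 0.483, 0.001, -0.0]
wrist_force: [-1.4, -2.4, 5.8]
finger_gap: 0.4
```

move_arm(moves=[[0,0,0,0,0,-0.5,255],[0,0,0,0,0,-2,255],[0,0,0,0,0,-5,255],[0,0,0,0,0,-9,255],[0,0,0,4,0,-10,255],[0,0,0,8,0,-10,255],[0,0,0,12,0,-10,255],[0,0,0,16,0,-10,255],[0,0,0,18,0,-10,255],[0,0,0,18,0,-10,255],[0,0,0,18,0,-10,255],[0,0,0,18,0,-10,255]])

```text
clock: 9.88
tcp_pos: [676.1, 248.1, 219.9]
orientation: [0.876, 0.483, -0.0, -0.001]
wrist_force: [-0.5, -0.3, -0.6]
finger_gap: 0.6
```

```bash
python3 - <<'E'
from g import *
from h import cloud
from station import *
import cv2
s=get_state();print(s['clock'],s['tcp_pos'],s['wrist_force'])
v=np.array([-u[1],u[0]])
for n in ['top','side']:
    p,d=viewer.camera(n);x0,y0,x1,y1=(230,170,430,310) if n=='top' else (190,130,390,280)
    cv2.imwrite(f'pics/{n}9.png',cv2.resize(p[y0:y1,x0:x1,::-1],None,fx=4,fy=4))
    X=cloud(n,viewer.calibration(n),d);S=(X[...,:2]-c)@u;t=(X[...,:2]-c)@v
    for i in range(5):
        b=-96+48*i;m=(d>0)&(abs(t)<18)&(abs(S-b)<24)&(X[...,2]>85)&(X[...,2]<140)
        f=m&(abs(S-b)<11)&(abs(t)<11)
        A=np.c_[S[f]-b,np.ones(f.sum())]
        print(n,i+1,m.sum(),X[m][:,2].max().round(1),np.linalg.lstsq(A,X[f][:,2],rcond=None)[0].round(3) if f.sum()>5 else None)
E
```

```text
9.8833 [676.14275473 248.10729341 219.9017633 ] [-0.53273921 -0.30444025 -0.61389929]
top 1 345 102.5 [-1.0000e-02  9.8935e+01]
top 2 341 102.0 [-9.0000e-03  9.8872e+01]
top 3 333 102.3 [1.800e-02 9.896e+01]
top 4 330 101.2 [-1.2000e-02  9.8749e+01]
top 5 329 101.7 [7.0000e-03 9.8826e+01]
side 1 277 102.0 [8.5000e-02 9.9252e+01]
side 2 238 102.4 [ 0.134 99.077]
side 3 214 101.9 [ 0.112 98.994]
side 4 192 101.4 [ 0.168 98.864]
side 5 171 101.6 [7.3000e-02 9.9065e+01]
```

View pics/top9.png

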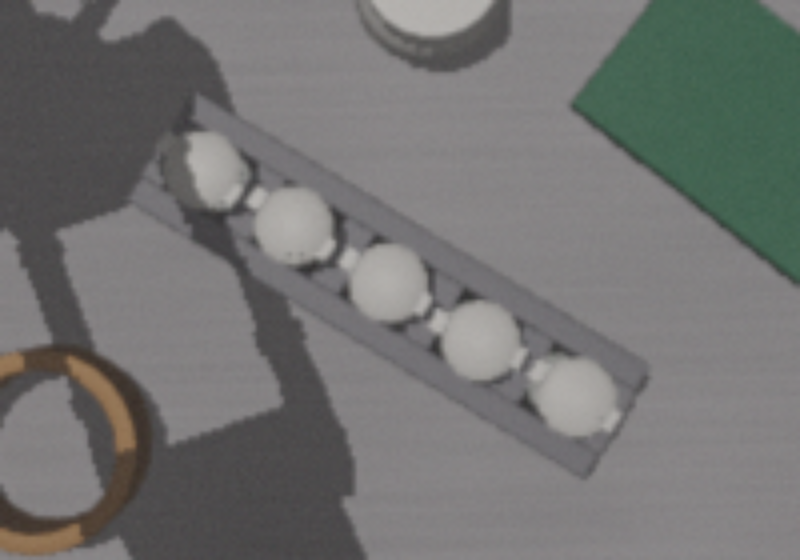

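View pics/side9.png

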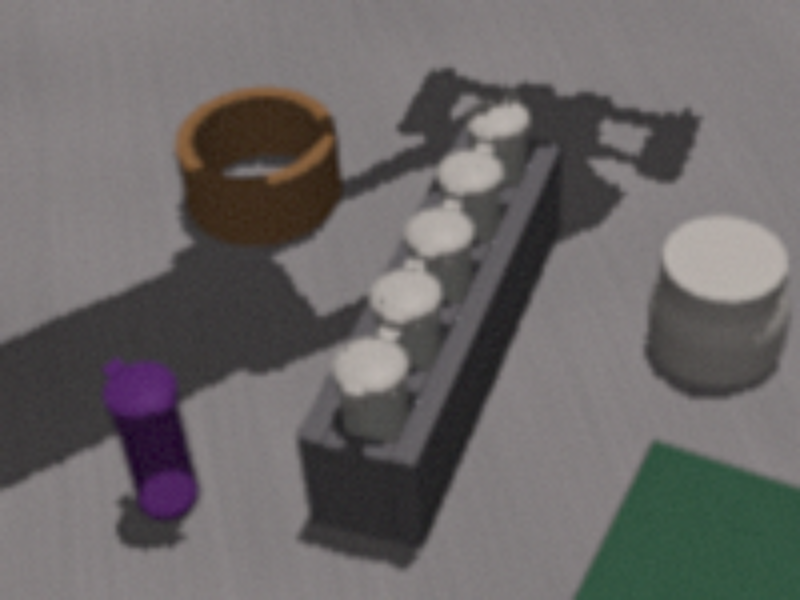

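All five caps look flat in both views, and the tub, tape and book haven't moved. The arm is clear of everything, so I'm handing in.

```bash
python3 -c "
from station import order
print(order.hand_in())"
```

```text
the job is handed in; nothing more can be done
None
```

I closed all five caps in order, vial 1 to vial 5, with the jaws shut and one stroke-and-press per cap, then lifted clear and handed in at about 10 s. No verdict came back.

- **Force:** the upward force read at the end of each press was about 3.5 to 6 N, against the 30 N limit. I did not read it during the strokes.
- **Caps:** the top camera's depth shows every cap top level, with a slope of 0.02 or less and a height of about 99 mm (100 mm expected).
- **Vials and bystanders:** by eye, all five vials stand down in their pockets. The tub, tape, log book and purple look-alike look unmoved.
- **Check that disagreed:** the side camera's fits gave slopes of 0.07 to 0.17, above the top view's and partly above the 0.1 rad limit. I put that down to its shallow viewing angle. Its highest points (101.4 to 102.4 mm) match the top view's, and a real 0.17 slope would lift the free edge to about 102 mm before noise. I relied on the top view.

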